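# Stand the toppled measuring cylinders back up

## Task

Two glass measuring cylinders have been knocked over on the lab bench: stand both back on their feet where they lie, in either order, by pushing on the plastic foot with the fingertips until they tip upright. Keep the fingers off the glass tubes, which must not be pinched, pushed or strike a finger as they swing up, do not lift or carry the cylinders, and leave the beaker, the jar and the bottles as they are.

Things in the scene. Friction and masses are not known exactly. Their poses are not given: they have to be found in the camera images.
- large: Larger toppled measuring cylinder, about 0.17 kg, 100 mm tall when upright: grey plastic foot 84 x 84 x 14 mm under a glass tube. Origin: centre of the foot's underside; z: along the tube to its mouth; x, y: square to the foot's sides. Starts on its side, +x side of the foot down, rim and the foot's inner lower edge on the bench, top edge 81 mm up. Pushed there away from the mouth it turns on its lower edge.
- large_glass: glass tube of the larger cylinder, to be kept off: 34 mm outer diameter, 86 mm long, open at the far end, centred on the foot; origin on its axis at the foot's inner face, 14 mm from the underside; axes as the cylinder's. Below about 50 degrees from upright the cylinder drops onto its foot by itself: the tube swings up and would strike a finger pushing mid-edge, but passes between two spread fingers.
- small: Smaller toppled measuring cylinder, about 0.135 kg, 88 mm tall when upright: grey plastic foot 72 x 72 x 12 mm under a glass tube. Origin: centre of the foot's underside; z: along the tube to its mouth; x, y: square to the foot's sides. Starts on its side, +x side of the foot down, rim and the foot's inner lower edge on the bench, top edge 69 mm up. Pushed there away from the mouth it turns on its lower edge.
- small_glass: glass tube of the smaller cylinder, to be kept off: 26 mm outer diameter, 76 mm long, open at the far end, centred on the foot; origin on its axis at the foot's inner face, 12 mm from the underside; axes as the cylinder's. Below about 50 degrees from upright the cylinder drops onto its foot by itself: the tube swings up and would strike a finger pushing mid-edge, but passes between two spread fingers.
- beaker: bystander: open glass beaker, 68 mm diameter, 75 mm tall, standing; origin under its centre
- jar: bystander: low amber glass jar with black cap, 52 mm diameter, 55 mm tall, standing; origin under its centre
- dropper: bystander: amber dropper bottle with rubber bulb, 44 mm diameter, 118 mm tall, standing; origin under its centre
- bottle: bystander: white plastic bottle, 56 mm diameter, 120 mm tall, standing; origin under its centre
Mind the look-alikes: they are no part of the job. Leave any pink look-alike of the small alone.

How it is judged:
By the outcome, as a careful person would: the job done as asked, in the order asked, and still so for the second after the job is handed in, with the robot touching nothing.
It also fails if it takes over 48 s, if anything falls off the work surface, if the arm or the gripper's body presses on something with over 40 N, if the wrist force passes 120 N, or if a joint passes its speed limit or range.

## Robot

A 6-joint arm with a two-finger parallel gripper is mounted at the origin on the work surface. World frame = base frame: x ahead of the robot, y to its left, z up, the work surface at z = 0. Lengths are in m, angles in rad, forces in N, time in s.
With the tool pointing down it reaches from about 0.425 to 1.125 m from the base axis. Payload 14.9 kg.
Tool frame: the origin (TCP) lies between the finger pads; the fingertips stand 17 mm ahead of it and the grasp point (between the pads) lies 2 mm behind it; z points along the fingers, y is the direction in which the jaws open and shut (so a half turn about z gives the same grasp; the last joint's range is limited). The gripper opens to 91 mm and grips with 3 to 60 N. Pads are 32 mm wide; open, the fingers measure 118 mm over their backs; the gripper's body (76 mm by 178 mm) begins 60 mm behind the grasp point.
Start: joints at [-1.295, 0.379, 1.734, -0, 1.028, -0.033], TCP at [0.213, -0.667, 0.231] pointing down, gripper open.
Joint ranges: [-2.77, 2.77], [-0.74, 2.19], [0, 2.66], [-1.06, 4.2], [0.31, 2.87], [-3.08, 3.08]. Speed limits (rad/s): [1.89, 1.89, 2.39, 3.14, 3.14, 3.14].

## Interface

Orientations are given as a unit quaternion [x, y, z, w].
In Python, from workcell import robot gives the robot as it stands. The module is installed in compiled form; this text tells all that it offers.
- The arm moves only by the tool step_arm, never from a script. Its argument "rows" is a list of rows, each a list of 3 entries, a list of its own where there are three numbers: the finger opening in mm, from 0 to 91.2, then the shift along the world's x, y, z in mm, then the turn, a rotation vector about the world's x, y, z in rad. A call has 1 to 12 rows; each row is the pose to reach, as a shift and turn from the pose commanded when the call began; what a row does not reach only later rows make up. A row lasts 1/12 s, in which the tool goes at most 41.7 mm and 7.16 degrees, less where a joint would pass 70% of its speed; a pose out of reach is approached as far as the arm can. A call with a gripper value outside its range is refused whole. The fingers move at their own pace and stop on an object; "force" is the grip in N (left out, the last holds). Time passes only in rows, so rows that repeat a pose let the fingers close. It gives the time, the measured TCP pose, the force and the opening at its end, in the units of the state.
- robot.sense(): the state, without advancing time (a new reading comes with each control period).
- robot.read_camera(name): name is "scene" or "top" or "wrist"; returns (picture, depth): 480x640x3 uint8, red, green, blue; 480x640 float32, m along the optical axis (not along the pixel's ray), 0 where there is no reading.
- robot.camera_params(name): a dict with "mtx" (3x3 intrinsics, pixels), "k1" (the pictures are not rectified: a ray, as slopes to the right and down, at radius r is drawn at 1 + k1 r^2 times it, then the intrinsics apply), "world_from_camera" (4x4, takes a point from camera to world coordinates). Camera axes: x right, y up, looking along -z (the intrinsics and any distortion apply to the point x, -y, -z); pixel columns grow to the right and rows downward; lengths in m; the calibration is good to about 2 mm. A picture is of the moment at which its call begins: read the wrist's pose just before it. camera_params takes no time and is no camera call; for the wrist camera it gives the pose at the moment of the call.
- robot.close_job(): hands the job in, once; it reports no verdict.
The state is a dict: "t": time; "joints": joint angles; "dq": joint speeds; "tau": joint torques, N m; "tcp_pos": TCP position; "tool_rot": TCP orientation; "force": force on the tool from outside, world axes, zero at the start; "moment": the same for the moment, N m; "gripper_width": finger opening in m.
Only numpy, scipy, OpenCV 4.12 (cv2) and the standard library are available. Lean on these libraries where they do the work, as an engineer would, in place of code of your own. Each camera call takes 0.05 s, during which the arm holds its last target. There are 200 camera calls.

## Working session

There is one attempt and no reset: what is moved stays moved. The work goes in short steps, Python scripts to look and compute and a tool call to move; the robot and the scene stay as the last step left them, time stands still between calls to the robot, and variables do not carry over. Pictures are saved under pics/ and viewed, about 8 in all and at most 12, crops included, and the job is handed in when it is done.

Besides the shell and the picture viewer there is one more tool, called after "Request:" as name(argument=value, ...), one argument or row to a line, values as JSON. step_arm: Moves the arm, as the interface text tells. Its arguments: {"type":"object","properties":{"rows":{"type":"array","items":{"type":"array"}},"force":{"type":"number"}},"required":["rows"]}

```bash
mkdir -p pics
cat > h.py <<'E'
import numpy as np, cv2
from workcell import robot
def cloud(name):
    P=robot.camera_params(name); im,d=robot.read_camera(name)
    v,u=np.mgrid[0:480,0:640]; M=np.array(P["mtx"]); T=np.array(P["world_from_camera"])
    xd=(u-M[0,2])/M[0,0]; yd=(v-M[1,2])/M[1,1]; x,y=xd.copy(),yd.copy()
    for _ in range(8):
        s=1+P["k1"]*(x*x+y*y); x,y=xd/s,yd/s
    W=np.stack([x*d,-y*d,-d],-1)@T[:3,:3].T+T[:3,3]
    W[d==0]=np.nan
    return im,d,W
def save(n,im): cv2.imwrite("pics/"+n+".png",im[:,:,::-1])
E
python3 - <<'E'
from h import *
print(robot.sense())
for n in("top","scene"):
    im,d,W=cloud(n); save(n,im); np.save(n+"W",W); np.save(n+"I",im); print(n,np.array(robot.camera_params(n)["world_from_camera"]).round(3).tolist(),np.nanmin(W,(0,1)),np.nanmax(W,(0,1)))
E
```

```text
{'t': 0.0, 'joints': array([-1.29532118e+00,  3.79417545e-01,  1.73478417e+00, -1.04654678e-05,
        1.02846760e+00, -3.32607068e-02]), 'dq': array([-0.00151146,  0.00118103,  0.00051495, -0.00167739,  0.00073759,
       -0.00049084]), 'tau': array([ 2.20650283e-03, -7.63728690e+01, -4.34362006e+01,  6.51723496e-02,
        4.25660110e-02, -9.73173201e-05]), 'tcp_pos': array([ 0.21261497, -0.66653678,  0.23028028]), 'tool_rot': array([ 9.88108354e-01,  1.53758223e-01, -6.94839350e-05, -5.33845089e-04]), 'force': array([ 0.27077504,  0.2691152 , -0.74586906]), 'moment': array([ 0.05283602, -0.01836087,  0.02579765]), 'gripper_width': 0.09119653895688355}
top [[0.014, 0.993, -0.12, 0.488], [-1.0, 0.014, -0.0, 0.003], [0.001, 0.12, 0.993, 1.059], [0.0, 0.0, 0.0, 1.0]] [ 0.07102558 -1.3894023  -0.76926013] [1.74651659 1.3390683  0.42915781]
scene [[0.523, -0.642, 0.56, 1.218], [0.852, 0.392, -0.347, -0.395], [0.003, 0.659, 0.752, 0.92], [0.0, 0.0, 0.0, 1.0]] [-2.41905965 -0.7420147  -0.76600789] [1.38339511 2.08280369 0.53081869]
```

View pics/top.png

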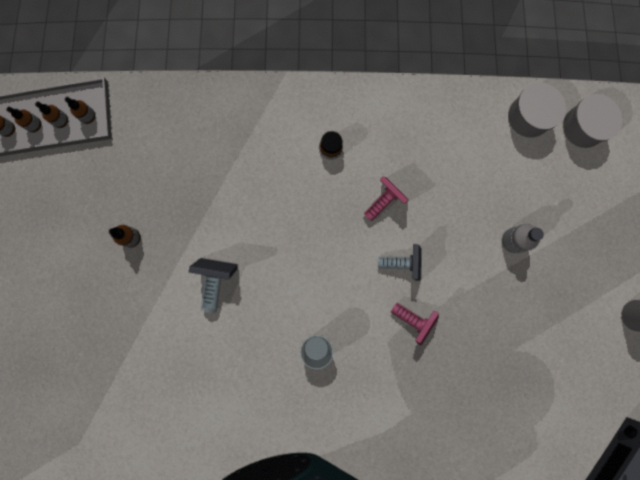

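View pics/scene.png

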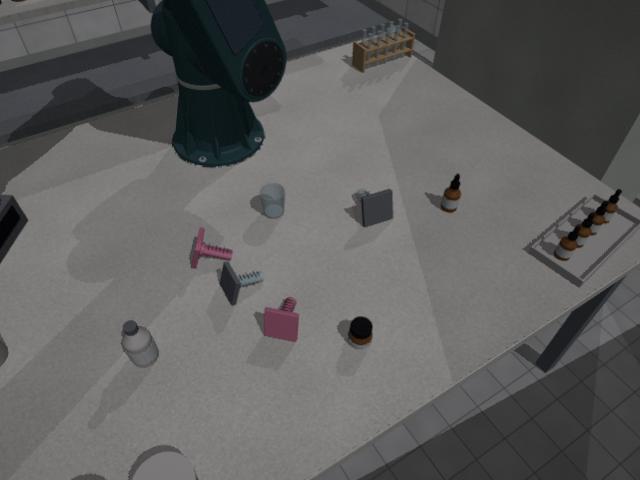

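Run:
```python
from h import *
for n,boxes in(("top",dict(large=(180,250,250,320),small=(370,235,430,290))),("scene",dict(large=(350,180,400,235),small=(212,250,270,310)))):
    W=np.load(n+"W.npy"); im=np.load(n+"I.npy").astype(int)
    for k,(a,b,c,d) in boxes.items():
        w=W[b:d,a:c].reshape(-1,3); r=im[b:d,a:c].reshape(-1,3); 
        H={'large':.081,'small':.069}[k]
        lum=r.sum(1)/3
        m=(w[:,2]>.02)&(w[:,2]<.1)
        hi=m&(w[:,2]>H-.012)&(lum<110)
        p=w[hi]; print(n,k,m.sum(),hi.sum(),"zmax",np.nanpercentile(w[m][:,2],[50,90,98]).round(3),"mean",p.mean(0).round(4))
        if len(p)>5:
            (cx,cy),(s1,s2),an=cv2.minAreaRect(p[:,:2].astype(np.float32)*1000); print("  rect",round(cx,1),round(cy,1),round(s1,1),round(s2,1),round(an,1))
        lo=m&~hi&(w[:,2]<H*.6); q=w[lo]; print("  low mean",q.mean(0).round(4), "min/max",q.min(0).round(3),q.max(0).round(3))
im=np.load("topI.npy"); c=cv2.resize(im[160:360,180:460],None,fx=2.8,fy=2.8,interpolation=cv2.INTER_CUBIC); save("crop",c)
```

```text
top large 1217 371 zmax [0.047 0.084 0.086] mean [0.5324 0.2037 0.0815]
  rect 533.1 204.2 83.8 18.6 81.6
  low mean [0.499  0.2078 0.0371] min/max [0.451 0.162 0.02 ] [0.562 0.244 0.049]
top small 715 236 zmax [0.04  0.073 0.075] mean [ 0.56   -0.2104  0.0707]
  rect 559.7 -211.9 15.9 71.5 89.7
  low mean [ 0.5594 -0.1736  0.0326] min/max [ 0.523 -0.229  0.02 ] [ 0.588 -0.137  0.041]
scene large 920 280 zmax [0.053 0.084 0.086] mean [0.536  0.2059 0.0797]
  rect 533.8 208.5 85.3 21.7 82.9
  low mean [0.5315 0.2052 0.0347] min/max [0.445 0.163 0.02 ] [0.565 0.249 0.048]
scene small 900 249 zmax [0.037 0.072 0.075] mean [ 0.5708 -0.2079  0.0688]
  rect 608.5 -202.5 168.3 26.4 7.1
  low mean [ 0.5372 -0.1885  0.0305] min/max [ 0.449 -0.229  0.02 ] [ 0.599 -0.134  0.041]
```

View pics/crop.png

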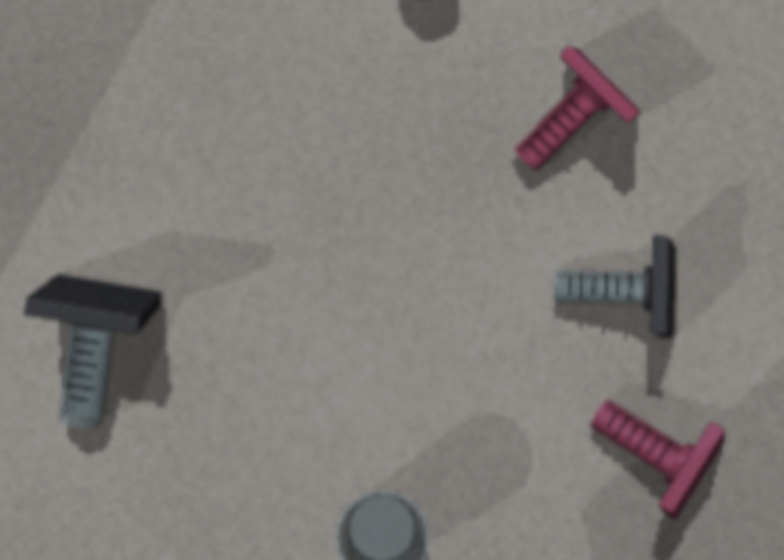

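The two grey cylinders are the targets: large foot at top px (213,268), small foot at (416,262). The pink ones at (395,190) and (428,325) are look-alikes, and the crop confirms their colour. The measured foot lengths of 84 and 71.5 mm also match. I'll do the small one first and hover above it.

Request:
step_arm(
  rows=[
    [91,[174,250,0],[0,0,0.631]],
    [91,[174,250,0],[0,0,0.631]],
    [91,[174,250,0],[0,0,0.631]],
    [91,[174,250,0],[0,0,0.631]],
    [91,[174,250,0],[0,0,0.631]],
    [91,[174,250,0],[0,0,0.631]],
    [91,[174,250,0],[0,0,0.631]],
    [91,[174,250,0],[0,0,0.631]],
    [91,[174,250,0],[0,0,0.631]],
    [91,[174,250,0],[0,0,0.631]],
  ],
)

```text
t: 0.93
tcp_pos: [0.387, -0.4166, 0.2309]
tool_rot: [0.891, 0.454, -0.0, 0.0]
force: [0.4, -0.8, -0.8]
gripper_width: 0.0909
```

Request:
step_arm(
  rows=[
    [44,[174,250,0],[0,0,0.631]],
    [44,[174,250,0],[0,0,0.631]],
    [44,[174,250,0],[0,0,0.631]],
    [44,[174,250,0],[0,0,0.631]],
    [44,[174,250,0],[0,0,0.631]],
    [44,[174,250,0],[0,0,0.631]],
    [44,[174,250,0],[0,0,0.631]],
    [44,[174,250,0],[0,0,0.631]],
    [44,[174,250,0],[0,0,0.631]],
    [44,[174,250,0],[0,0,0.631]],
  ],
)

```text
t: 1.77
tcp_pos: [0.5607, -0.1677, 0.2306]
tool_rot: [0.707, 0.707, -0.0, -0.0]
force: [-0.7, -0.5, 0.3]
gripper_width: 0.0443
```

```bash
cat > m.py <<'E'
from h import *
import sys
from scipy.spatial.transform import Rotation as R
def meas(im,W,c,H,r=.075):
    f=im.astype(int); D=W-np.array([*c,0]); pink=(f[...,0]-f[...,1])>30
    m=(np.hypot(D[...,0],D[...,1])<r)&(W[...,2]>H-.012)&(W[...,2]<H+.012)&~pink&(f.mean(-1)<110)
    p=W[m]; print(len(p),"rect",np.round(np.array(sum([list(x) if not np.isscalar(x) else [x] for x in cv2.minAreaRect(p[:,:2].astype(np.float32)*1000)],[])),1),"min",p.min(0).round(3),"max",p.max(0).round(3))
if __name__=="__main__":
    n=sys.argv[1]; c={'small':(.56,-.212),'large':(.533,.206)}[n]; H={'small':.069,'large':.081}[n]
    meas(np.load("sceneI.npy"),np.load("sceneW.npy"),c,H)
    im,d,W=cloud("wrist"); save("wrist_"+n,im); meas(im,W,c,H)
    s=robot.sense(); M=R.from_quat(s["tool_rot"]).as_matrix(); print(s["t"],s["tcp_pos"].round(4),"y",M[:,1].round(4),"z",M[:,2].round(4),s["joints"].round(2),s["gripper_width"])
E
python3 m.py small
```

```text
235 rect [ 561.3 -208.6   16.3   72.7   88.8] min [ 0.525 -0.217  0.057] max [ 0.598 -0.2    0.077]
124 rect [ 556.6 -206.8   11.8   66.6   88.1] min [ 0.523 -0.214  0.058] max [ 0.59  -0.201  0.072]
1.8167 [ 0.5602 -0.1682  0.2306] y [ 1.e+00 -7.e-04 -6.e-04] z [-6.e-04 -1.e-04 -1.e+00] [-0.33  0.2   1.97 -0.    0.97 -0.33] 0.04411621523382443
```

View pics/wrist_small.png

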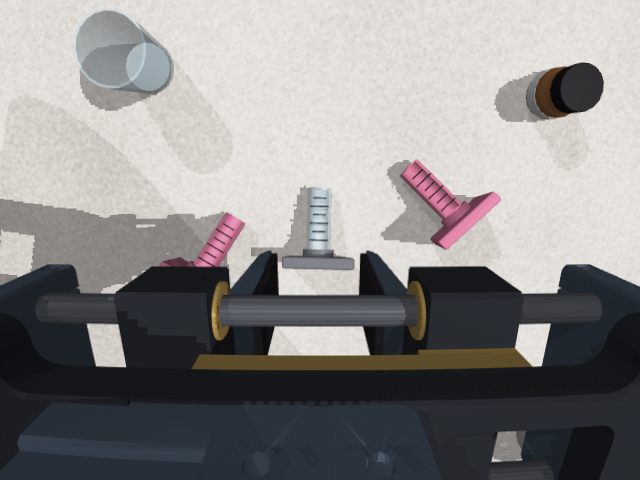

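The wrist view shows the small tube at px x≈318, midway between the fingers (about 273 and 362), with the foot at about (318,262). The views agree within 2–3 mm, so I'll descend astride the tube.

Request:
step_arm(
  rows=[
    [44,[0,0,-25],[0,0,0]],
    [44,[0,0,-50],[0,0,0]],
    [44,[0,0,-75],[0,0,0]],
    [44,[0,0,-100],[0,0,0]],
    [44,[0,0,-120],[0,0,0]],
    [44,[0,0,-140],[0,0,0]],
    [44,[0,0,-155],[0,0,0]],
    [44,[0,0,-163],[0,0,0]],
    [44,[0,0,-163],[0,0,0]],
    [44,[0,0,-163],[0,0,0]],
  ],
)

```text
t: 2.65
tcp_pos: [0.5605, -0.1679, 0.0682]
tool_rot: [0.708, 0.707, -0.0, -0.0]
force: [0.7, 1.3, 0.3]
gripper_width: 0.044
```

Request:
step_arm(
  rows=[
    [44,[0,-4,0],[0,0,0]],
    [44,[0,-8,0],[0,0,0]],
    [44,[0,-12,0],[0,0,0]],
    [44,[0,-15,0],[0,0,0]],
    [44,[0,-18,0],[0,0,0]],
    [44,[0,-21,0],[0,0,0]],
    [44,[0,-24,0],[0,0,0]],
    [44,[0,-27,0],[0,0,0]],
    [44,[0,-30,0],[0,0,0]],
    [44,[0,-33,0],[0,0,0]],
    [44,[0,-36,0],[0,0,0]],
    [44,[0,-39,0],[0,0,0]],
  ],
)

```text
t: 3.65
tcp_pos: [0.5607, -0.2062, 0.0679]
tool_rot: [0.707, 0.707, -0.0, -0.0]
force: [-0.5, 1.5, 0.4]
gripper_width: 0.0443
```

Run:
```python
from h import *
im,d,W=cloud("scene"); im2,_,_=cloud("wrist")
a=cv2.resize(im[200:340,180:340],(600,525),interpolation=cv2.INTER_CUBIC)
b=cv2.resize(im2[150:400,150:490],(200,147)); a[:147,400:]=b
save("push1",a); print(robot.sense()["force"].round(1))
```

```text
[0.1 0.9 0.9]
```

View pics/push1.png

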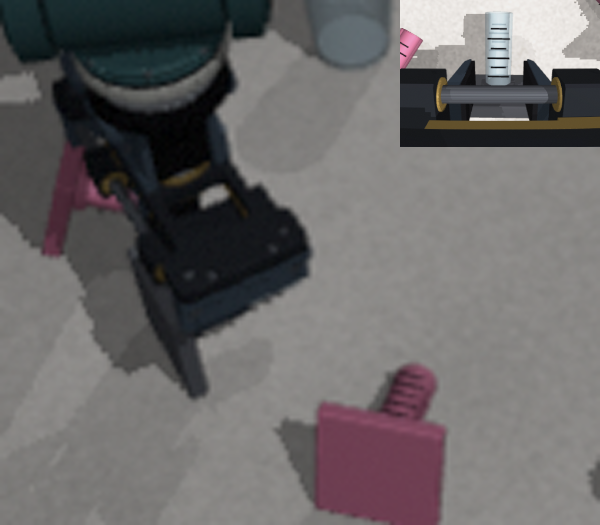

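The tube is still centred between the fingers in the wrist inset, and the contact force is about 1 N. I'll keep pushing.

Request:
step_arm(
  rows=[
    [44,[0,-3,0],[0,0,0]],
    [44,[0,-6,0],[0,0,0]],
    [44,[0,-9,0],[0,0,0]],
    [44,[0,-12,0],[0,0,0]],
    [44,[0,-15,0],[0,0,0]],
    [44,[0,-18,0],[0,0,0]],
    [44,[0,-21,0],[0,0,0]],
    [44,[0,-24,0],[0,0,0]],
    [44,[0,-27,0],[0,0,0]],
    [44,[0,-30,0],[0,0,0]],
    [44,[0,-33,0],[0,0,0]],
    [44,[0,-36,0],[0,0,0]],
  ],
)

```text
t: 4.75
tcp_pos: [0.5607, -0.2422, 0.0679]
tool_rot: [0.707, 0.707, -0.0, 0.0]
force: [-0.3, -0.7, -0.6]
gripper_width: 0.0439
```

Run:
```python
from h import *
im2,_,W=cloud("wrist")
im,_,W2=cloud("top")
im2[:240,400:]=cv2.resize(im[200:320,360:480],(240,240))
save("push2",im2); print(robot.sense()["force"].round(1))
```

```text
[0.2 0.7 0.3]
```

View pics/push2.png

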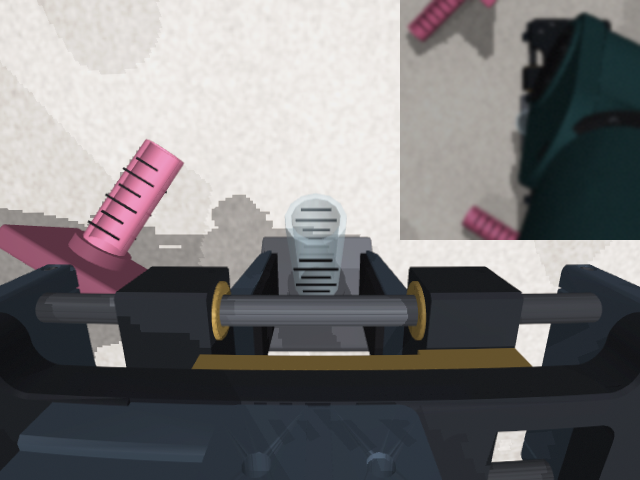

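The small cylinder is well tilted, with its mouth at px (315,220), midway between the fingers. I'll push on until it drops.

Request:
step_arm(
  rows=[
    [44,[0,-3,0],[0,0,0]],
    [44,[0,-6,0],[0,0,0]],
    [44,[0,-9,0],[0,0,0]],
    [44,[0,-11,0],[0,0,0]],
    [44,[0,-13,0],[0,0,0]],
    [44,[0,-15,0],[0,0,0]],
    [44,[0,-15,0],[0,0,0]],
    [44,[0,-15,0],[0,0,0]],
    [44,[0,-15,0],[0,0,0]],
    [44,[0,-15,0],[0,0,0]],
  ],
)

```text
t: 5.68
tcp_pos: [0.5607, -0.2568, 0.0679]
tool_rot: [0.707, 0.707, -0.0, -0.0]
force: [0.1, -0.7, 0.4]
gripper_width: 0.0441
```

Run:
```python
from h import *
im2,_,W=cloud("wrist")
save("push3",im2); print(robot.sense()["force"].round(1))
f=im2.astype(int)
w=W[150:300,262:372].reshape(-1,3); print(np.nanpercentile(w[:,2],[5,25,50,75,95]).round(3))
```

```text
[-0.1  0.3  1. ]
[-0.001  0.     0.004  0.013  0.081]
```

View pics/push3.png

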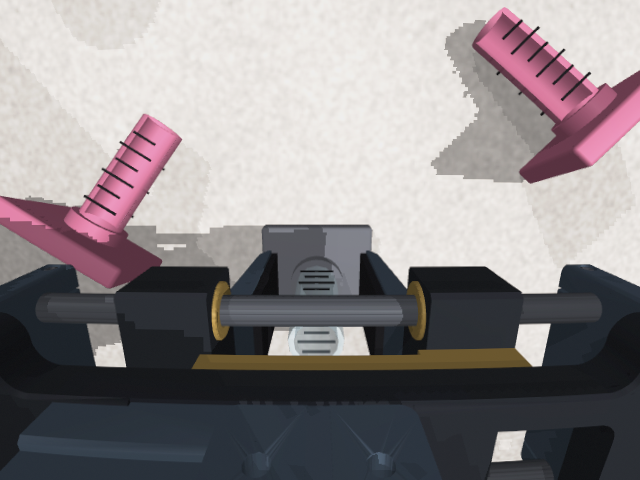

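The small cylinder stands upright: its foot is flat with its top at 13 mm, and the tube is between the fingers without touching. I'll raise straight up, then go above the large one.

Request:
step_arm(
  rows=[
    [44,[0,0,10],[0,0,0]],
    [44,[0,0,25],[0,0,0]],
    [44,[0,0,45],[0,0,0]],
    [44,[0,0,70],[0,0,0]],
    [44,[0,0,95],[0,0,0]],
    [44,[0,0,120],[0,0,0]],
    [44,[0,0,145],[0,0,0]],
    [44,[0,0,165],[0,0,0]],
    [44,[0,0,165],[0,0,0]],
  ],
)

```text
t: 6.48
tcp_pos: [0.5626, -0.2578, 0.239]
tool_rot: [0.707, 0.707, 0.001, 0.003]
force: [0.7, -0.9, 0.6]
gripper_width: 0.0441
```

Request:
step_arm(
  rows=[
    [54,[-35,234,0],[0,0,0.716]],
    [54,[-35,234,0],[0,0,0.716]],
    [54,[-35,234,0],[0,0,0.716]],
    [54,[-35,234,0],[0,0,0.716]],
    [54,[-35,234,0],[0,0,0.716]],
    [54,[-35,234,0],[0,0,0.716]],
    [54,[-35,234,0],[0,0,0.716]],
    [54,[-35,234,0],[0,0,0.716]],
    [54,[-35,234,0],[0,0,0.716]],
  ],
)

```text
t: 7.23
tcp_pos: [0.5259, -0.0232, 0.2335]
tool_rot: [0.415, 0.91, 0.0, 0.0]
force: [0.2, 0.1, 0.1]
gripper_width: 0.054
```

Request:
step_arm(
  rows=[
    [54,[-34,235,0],[0,0,0.715]],
    [54,[-34,235,0],[0,0,0.715]],
    [54,[-34,235,0],[0,0,0.715]],
    [54,[-34,235,0],[0,0,0.715]],
    [54,[-34,235,0],[0,0,0.715]],
    [54,[-34,235,0],[0,0,0.715]],
    [54,[-34,235,0],[0,0,0.715]],
    [54,[-34,235,0],[0,0,0.715]],
    [54,[-34,235,0],[0,0,0.715]],
    [54,[-34,235,0],[0,0,0.715]],
  ],
)

```text
t: 8.07
tcp_pos: [0.4922, 0.2107, 0.2329]
tool_rot: [0.071, 0.997, -0.0, -0.0]
force: [-0.1, -0.9, 0.3]
gripper_width: 0.0538
```

```bash
python3 m.py large
```

```text
280 rect [533.8 208.5  85.3  21.7  82.9] min [0.519 0.166 0.069] max [0.548 0.25  0.089]
214 rect [523.5 207.1  81.8  10.7  88.2] min [0.517 0.166 0.069] max [0.53  0.248 0.084]
8.1167 [0.4922 0.2107 0.2329] y [ 1.423e-01  9.898e-01 -1.000e-04] z [-1.e-04 -1.e-04 -1.e+00] [ 0.36  0.12  2.07 -0.    0.96 -1.07] 0.05418425070796571
```

View pics/wrist_large.png

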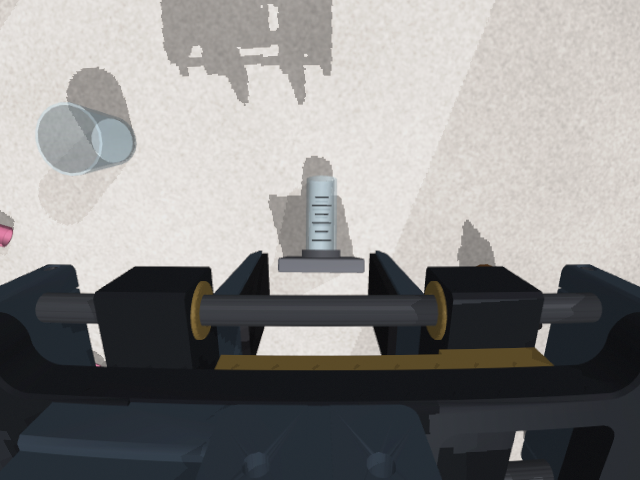

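The large tube is at px x=320 and the finger midpoint at 318.5; the foot edge is level in view, so the yaw is right. A 2 mm shift in +y centres it. Next I'll descend and push.

Request:
step_arm(
  rows=[
    [54,[0,2,-25],[0,0,0]],
    [54,[0,2,-50],[0,0,0]],
    [54,[0,2,-75],[0,0,0]],
    [54,[0,2,-100],[0,0,0]],
    [54,[0,2,-120],[0,0,0]],
    [54,[0,2,-140],[0,0,0]],
    [54,[0,2,-152],[0,0,0]],
    [54,[0,2,-158],[0,0,0]],
    [54,[0,2,-158],[0,0,0]],
    [54,[0,2,-158],[0,0,0]],
  ],
)

```text
t: 8.95
tcp_pos: [0.4922, 0.2139, 0.0755]
tool_rot: [0.07, 0.998, 0.0, 0.0]
force: [0.5, 0.3, 0.4]
gripper_width: 0.0538
```

Request:
step_arm(
  rows=[
    [54,[4,-0.6,0],[0,0,0]],
    [54,[8,-1.1,0],[0,0,0]],
    [54,[12,-1.7,0],[0,0,0]],
    [54,[15,-2.1,0],[0,0,0]],
    [54,[18,-2.6,0],[0,0,0]],
    [54,[21,-3.0,0],[0,0,0]],
    [54,[24,-3.4,0],[0,0,0]],
    [54,[27,-3.9,0],[0,0,0]],
    [54,[30,-4.3,0],[0,0,0]],
    [54,[33,-4.7,0],[0,0,0]],
    [54,[36,-5.2,0],[0,0,0]],
    [54,[39,-5.6,0],[0,0,0]],
  ],
)

```text
t: 9.95
tcp_pos: [0.531, 0.2084, 0.0749]
tool_rot: [0.07, 0.998, -0.0, -0.0]
force: [0.1, 0.1, 0.7]
gripper_width: 0.0538
```

Request:
step_arm(
  rows=[
    [54,[3,-0.4,0],[0,0,0]],
    [54,[6,-0.9,0],[0,0,0]],
    [54,[9,-1.3,0],[0,0,0]],
    [54,[12,-1.7,0],[0,0,0]],
    [54,[15,-2.1,0],[0,0,0]],
    [54,[18,-2.6,0],[0,0,0]],
    [54,[21,-3.0,0],[0,0,0]],
    [54,[24,-3.4,0],[0,0,0]],
    [54,[26,-3.7,0],[0,0,0]],
    [54,[26,-3.7,0],[0,0,0]],
  ],
)

```text
t: 10.78
tcp_pos: [0.5572, 0.2048, 0.075]
tool_rot: [0.07, 0.998, 0.0, 0.0]
force: [0.0, 0.6, 1.0]
gripper_width: 0.0538
```

Run:
```python
from h import *
im2,_,W=cloud("wrist")
save("push4",im2); print(robot.sense()["force"].round(1))
```

```text
[0.  0.1 1. ]
```

View pics/push4.png

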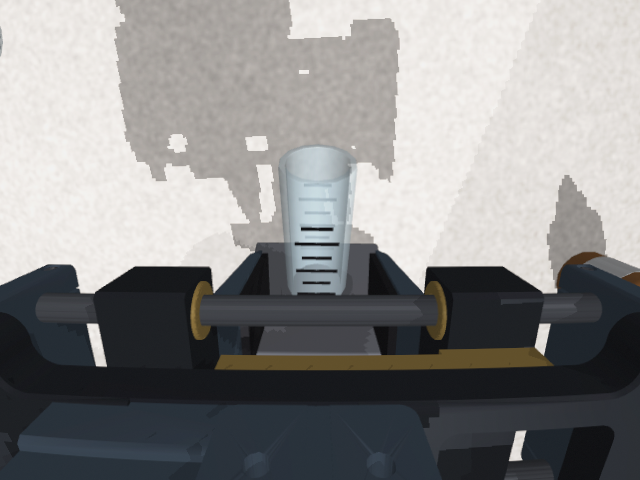

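The large cylinder is tilted and centred, with its mouth at about (318,165). I'll push until it drops.

Request:
step_arm(
  rows=[
    [54,[3,-0.4,0],[0,0,0]],
    [54,[6,-0.9,0],[0,0,0]],
    [54,[9,-1.3,0],[0,0,0]],
    [54,[12,-1.7,0],[0,0,0]],
    [54,[15,-2.1,0],[0,0,0]],
    [54,[18,-2.6,0],[0,0,0]],
    [54,[21,-3.0,0],[0,0,0]],
    [54,[21,-3.0,0],[0,0,0]],
    [54,[21,-3.0,0],[0,0,0]],
    [54,[21,-3.0,0],[0,0,0]],
  ],
)

```text
t: 11.67
tcp_pos: [0.5776, 0.2018, 0.0749]
tool_rot: [0.07, 0.998, -0.0, -0.0]
force: [-0.1, 0.4, 0.0]
gripper_width: 0.054
```

Run:
```python
from h import *
im2,_,W=cloud("wrist")
save("push5",im2); print(robot.sense()["force"].round(1))
w=W[150:300,262:372].reshape(-1,3); print(np.nanpercentile(w[:,2],[5,25,50,75,95]).round(3))
```

```text
[-0.3 -0.1 -0.2]
[-0.001  0.     0.001  0.014  0.063]
```

View pics/push5.png

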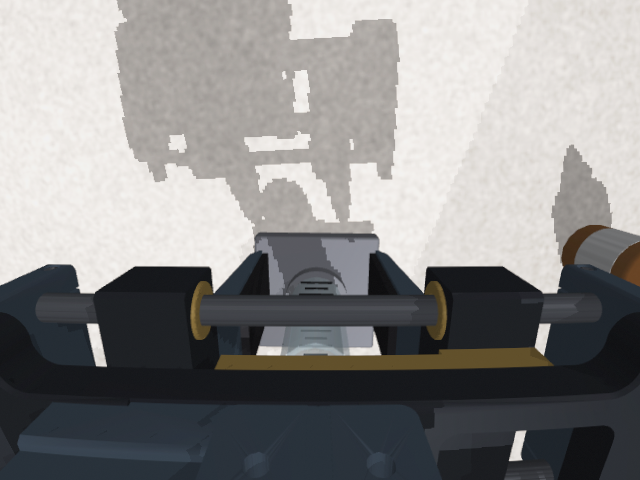

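The large cylinder is upright too, with its foot flat (top at 14 mm). I'll raise straight up, back off toward the base's −y side and check.

Request:
step_arm(
  rows=[
    [54,[0,0,10],[0,0,0]],
    [54,[0,0,25],[0,0,0]],
    [54,[0,0,45],[0,0,0]],
    [54,[0,0,70],[0,0,0]],
    [54,[0,0,95],[0,0,0]],
    [54,[0,0,120],[0,0,0]],
    [54,[0,0,145],[0,0,0]],
    [54,[0,0,165],[0,0,0]],
    [54,[0,0,165],[0,0,0]],
  ],
)

```text
t: 12.47
tcp_pos: [0.5794, 0.2024, 0.2451]
tool_rot: [0.07, 0.998, 0.001, 0.003]
force: [0.5, -0.7, 0.8]
gripper_width: 0.0539
```

Request:
step_arm(
  rows=[
    [54,[-80,-210,20],[0,0,0]],
    [54,[-80,-210,20],[0,0,0]],
    [54,[-80,-210,20],[0,0,0]],
    [54,[-80,-210,20],[0,0,0]],
    [54,[-80,-210,20],[0,0,0]],
    [54,[-80,-210,20],[0,0,0]],
    [54,[-80,-210,20],[0,0,0]],
    [54,[-80,-210,20],[0,0,0]],
    [54,[-80,-210,20],[0,0,0]],
    [54,[-80,-210,20],[0,0,0]],
  ],
)

```text
t: 13.3
tcp_pos: [0.4979, -0.0074, 0.2598]
tool_rot: [0.069, 0.998, 0.0, -0.0]
force: [-0.5, -0.7, 0.8]
gripper_width: 0.054
```

Run:
```python
from h import *
im,_,W=cloud("scene"); im2,_,W2=cloud("top")
save("end",np.hstack([cv2.resize(im[100:400,100:500],(400,300)),im2[90:390,80:480]]))
print(robot.sense()["t"])
I=np.load("topI.npy").astype(int)
for n,(a,b,c,d) in dict(dropper=(105,220,145,250),jar=(315,125,347,165),bottle=(500,222,548,255),beaker=(298,332,335,372),pink1=(360,175,410,222),pink2=(388,300,440,345)).items():
    print(n,np.abs(im2[b:d,a:c].astype(int)-I[b:d,a:c]).mean().round(2))
```

```text
13.4
dropper 14.63
jar 15.17
bottle 18.74
beaker 57.61
pink1 19.5
pink2 23.46
```

View pics/end.png

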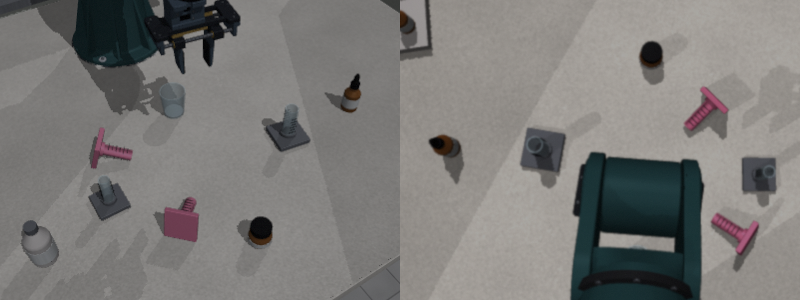

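Both cylinders stand and the bystanders are where they were. The image differences are a uniform brightness change, plus the arm covering the beaker in the top view; the beaker shows standing in the scene view. Handing in.

```bash
python3 -c "
from workcell import robot
print(robot.close_job())"
```

```text
the job is handed in; nothing more can be done
None
```

Both grey cylinders are standing on their feet where they lay, and I handed the job in at about 13.4 s of the 48 s allowed. I did the small one first, then the large one. Each time I pushed high on the foot with the two fingers spread astride the tube, then raised the arm straight up.

**Last checks:**
- **Cylinders:** the final scene and top views show both upright with nothing touching them. While the gripper was still over each one, the foot's top measured 13 mm (small) and 14 mm (large), against the given 12 and 14 mm.
- **Glass tubes:** they stayed centred between the fingers in every wrist view I took. Every force reading I took was under about 2 N, with no sign of a strike.
- **Bystanders and pink look-alikes:** by eye they are standing or lying as before.

**What disagreed or didn't work:**
- **Image comparison:** comparing the top view before and after proved nothing, because the picture brightness changed and the arm covered the beaker. I checked the beaker in the scene view instead.
- **Camera differences:** the cameras differed by 2–5 mm on foot positions. I settled that by centring on the wrist view, with a 2 mm correction for the large cylinder.

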